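Load the examination lens into the disinfection drawer

TASK

Press the closed drawer of the disinfection unit to release it so that it springs out, stand the black examination lens upright and fully down in the round socket inside the drawer, and then push the drawer in until its latch catches and it stays shut. The press latch clicks at a depth that you cannot know beforehand and that differs between letting go and catching, so press gently by feel and never hard (no more than 15 N on the unit, with the hand or with the lens), and leave the things standing around where they are.

Things in the scene. Friction and masses are not known exactly. Their poses are not given: they have to be found in the camera images.
- unit: Small white disinfection unit fixed on the table, 170 (x) x 160 (y) x 85 mm high, dark window on top. Origin: centre of its underside; its -x side is the front, facing the robot. Side cheeks (inner faces at y = +-60 mm) reach forward to x = -85 mm; between them the roof begins only at x = -47 mm (underside 68 mm up), so downward fingers can push the drawer's front in between the cheeks.
- tray (a joint): Drawer travel (m) along the unit's -x: 0 = latched shut, front flush with the cheeks; 0.07 = fully out; negative = pressed in deeper. Push-push latch: pressed past its click and let go, a latched drawer springs out to 0.07 by itself (about 1 s), an open one stays latched at 0; a press short of the click changes nothing. The click lies 5.5 to 22.5 mm beyond 0, differing between release and locking.
- drawer_front (a point): Centre of the drawer's flat grey front face (114 mm wide, 15 to 79 mm above the table); moves with it. Axes as the unit's: +x pushes it in. The spring resists with 1.5 N when out, 3 to 4 N near shut, plus 30 N per m/s; about 1 mm past the click a cushion of about 8 N per mm begins: a climb to 7 to 9 N is the sign to let go.
- socket (a point): Centre of the socket's floor in the drawer, 18 mm above the table, 42 mm behind the drawer's front face; moves with it. Round hole 27 mm wide, 10 mm deep, small chamfer, in a white 50 x 50 mm block. Drawer inside 106 mm wide, side walls up to 42 mm, front wall to 79 mm above the table. Reach it from above with the drawer out; a lens not fully down catches on the unit's roof.
- lens: Examination lens: loose upright black cylinder with a thin metal band, 24 mm in diameter and 44 mm tall (narrowing to 19 mm above 36 mm), about 60 g, slightly chamfered foot. Origin: centre of its underside; z up. Goes into the socket foot down.
- drops: Bystander: white eye-drop bottle with a cap, 30 mm in diameter, 75 mm tall, loose. Origin: centre of its underside.
- case: Bystander: flat round black case, 64 mm in diameter, 22 mm high, loose. Origin: centre of its underside.
- carton: Bystander: upright cardboard carton, 50 x 35 x 100 mm, loose. Origin: centre of its underside.
Things that resemble listed ones, but are neither listed nor needed, are in the scene too. Of the things that look like the unit, take the one that is farthest to the robot's right at the start.

How it is judged:
By the outcome, as a careful person would: the job done as asked, in the order asked, and still so for the second after the job is handed in, with the robot touching nothing.
It also fails if it takes over 72 s, if anything falls off the work surface, if the arm or the gripper's body presses on something with over 40 N, if the wrist force passes 120 N, or if a joint passes its speed limit or range.

ROBOT

A 6-joint arm with a two-finger parallel gripper is mounted at the origin on the work surface. World frame = base frame: x ahead of the robot, y to its left, z up, the work surface at z = 0. Lengths are in m, angles in rad, forces in N, time in s.
With the tool pointing down it reaches from about 0.35 to 0.975 m from the base axis. Payload 4.9 kg.
Tool frame: the origin (TCP) lies on the centre line of the jaws, within the pads' length; the fingertips stand ctrl.nose_length ahead of it and the grasp point (between the pads) lies 2 mm behind it (ctrl.nose_length is the distance from the TCP to the fingertips, in m); z points along the fingers, y is the direction in which the jaws open and shut (so a half turn about z gives the same grasp; the last joint's range is limited). The gripper opens to 85 mm and grips with 20 to 120 N. Pads are 22 mm wide; open, the fingers measure 114 mm over their backs; the gripper's body (76 mm by 85 mm) begins 54 mm behind the grasp point. The pads swing forward as they close: fully open they stand 13 mm farther back than shut.
Start: joints at [-1.37, 0.053, 1.613, -0, 1.476, -0.119], TCP at [0.196, -0.593, 0.248] pointing down, gripper open.
Joint ranges: [-3.01, 3.01], [-1.01, 2.22], [0.06, 2.58], [-1.02, 4.17], [0.09, 2.62], [-3.14, 3.14]. Speed limits (rad/s): [2.57, 2.57, 3.14, 3.14, 3.14, 3.14].

INTERFACE

Orientations are given as a rotation vector (axis times angle).
In Python, from station import sensors, get_image, order, ctrl gives the robot as it stands.
- The arm moves only by the tool move_arm, never from a script. Its argument "increments" is a list of rows, each a list of 5 numbers: the shift along the tool's x, y, z in cm, then the turn about the tool's z in degrees, then the finger opening in cm, from 0 to 8.54. In form: [[dx, dy, dz, twist, gripper], ...]. A call has 1 to 5 rows; each row is the pose to reach, as a shift and turn from the pose commanded when the call began, along the tool's axes at that moment; what a row does not reach only later rows make up. A row lasts 1/8 s, in which the tool goes at most 62.5 mm and 10.7 degrees, less where a joint would pass 70% of its speed; a pose out of reach is approached as far as the arm can. A call with a gripper value outside its range is refused whole. The fingers move at their own pace and stop on an object; "newtons" is the grip in N (left out, the last holds). Time passes only in rows, so rows that repeat a pose let the fingers close. It gives the time, the measured TCP pose, the force and the opening at its end, in the units of the state.
- sensors.get_obs(): the state, without advancing time (a new reading comes with each control period).
- get_image(name): name is "scene" or "top" or "wrist"; returns a dict with "image" (400x640x3 uint8, red, green, blue), "K" (3x3 intrinsics, pixels), "R" (3x3) and "t" (3): a world point X has camera coordinates R X + t. Camera axes: x right, y down, z forward; pixel columns grow to the right and rows downward; lengths in m; the calibration is good to about 2 mm. A picture is of the moment at which its call begins. There is no depth.
- order.finish_job(): hands the job in, once; it reports no verdict.
The state is a dict: "t": time; "q": joint angles; "dq": joint speeds; "effort": joint torques, N m; "tool_pos": TCP position; "tool_rot": TCP orientation; "contact_force": force on the tool from outside, world axes, zero at the start; "wrist_torque": the same for the moment, N m; "opening": finger opening in m.
Only numpy, scipy, OpenCV 4.12 (cv2) and the standard library are available. Lean on these libraries where they do the work, as an engineer would, in place of code of your own. Each camera call takes 0.05 s, during which the arm holds its last target.

## Working session

There is one attempt and no reset: what is moved stays moved. The work goes in short steps, Python scripts to look and compute and a tool call to move; the robot and the scene stay as the last step left them, time stands still between calls to the robot, and variables do not carry over. Pictures are saved under pics/ and viewed, and the job is handed in when it is done.

Besides the shell and the picture viewer there is one more tool, called as name([rows], argument=value, ...), one row to a line, values as JSON. move_arm: Moves the arm, as the interface text tells. Its arguments: {"type":"object","properties":{"increments":{"type":"array"},"newtons":{"type":"number"}},"required":["increments"]}

```bash
mkdir -p pics; python3 - <<'E'
from station import sensors, get_image, order, ctrl
import cv2,numpy as np
print(sensors.get_obs()); print(ctrl.nose_length)
for n in ["scene","top","wrist"]:
    d=get_image(n); cv2.imwrite(f"pics/{n}0.png",d["image"][...,::-1]); np.savez(f"pics/{n}0.npz",**d)
    print(n,d["K"].tolist(),d["R"].round(3).tolist(),d["t"].round(3).tolist())
E
```

```text
{'t': 0.0, 'q': array([-1.37001081e+00,  5.33734446e-02,  1.61430498e+00, -8.82595292e-07,
        1.47598015e+00, -1.19009508e-01]), 'dq': array([-4.35124147e-04,  2.55364474e-05, -6.28855308e-04, -1.42167584e-04,
       -1.91310165e-03, -1.01750323e-03]), 'effort': array([ 9.73167880e-04, -3.93680799e+01, -3.70177352e+01, -1.75201790e-04,
        7.02461286e-03,  9.35052782e-06]), 'tool_pos': array([ 0.19635901, -0.59273438,  0.24704613]), 'tool_rot': array([-3.09947941e+00, -4.99866526e-01,  1.33941243e-04]), 'contact_force': array([-0.36217536, -0.01979746,  0.27823389]), 'wrist_torque': array([ 0.03155601, -0.01136789, -0.00227489]), 'opening': 0.08570314559255511}
0.017
scene [[461.9770031978683, 0.0, 325.92547155527916], [0.0, 461.9770031978683, 196.5163520189689], [0.0, 0.0, 1.0]] [[-0.636, 0.772, -0.011], [0.451, 0.359, -0.817], [-0.627, -0.525, -0.576]] [0.337, -0.175, 1.534]
top [[471.95770668705177, 0.0, 315.1068278366245], [0.0, 471.95770668705177, 196.72779620677525], [0.0, 0.0, 1.0]] [[0.011, -1.0, 0.003], [-0.979, -0.012, -0.204], [0.204, -0.0, -0.979]] [-0.023, 0.511, 1.408]
wrist [[305.16353544032853, 0.0, 321.0344298441914], [0.0, 305.16353544032853, 205.6865158798353], [0.0, 0.0, 1.0]] [[0.315, -0.949, -0.003], [-0.91, -0.303, 0.283], [-0.269, -0.086, -0.959]] [-0.623, -0.037, 0.379]
```

View pics/scene0.png

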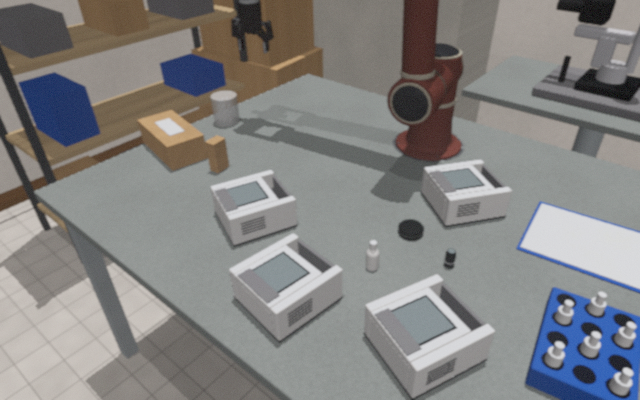

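View pics/top0.png

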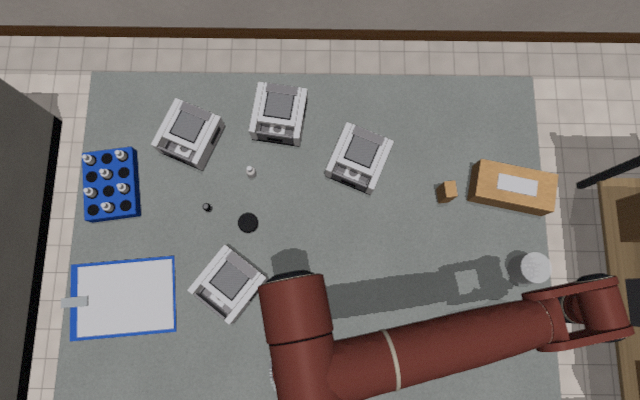

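View pics/wrist0.png

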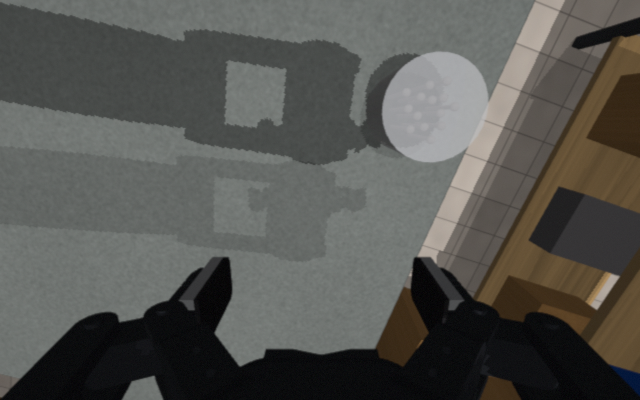

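The target unit is the one at top-view px (359,157), which is farthest right (lowest y). The lens is at (207,207), drops at (251,171), case at (248,222) and carton at (448,189).

```bash
cat > h.py <<'E'
import cv2,numpy as np
from station import sensors, get_image, order, ctrl
def ray(d,uv,z):
    K,R,t=d["K"],d["R"],d["t"]
    c=-R.T@t; r=R.T@np.linalg.inv(K)@np.array([uv[0],uv[1],1.]); s=(z-c[2])/r[2]
    return c+s*r
def proj(d,X):
    p=d["K"]@((d["R"]@np.atleast_2d(X).T)+d["t"][:,None]); return (p[:2]/p[2]).T
def crop(img,x0,y0,x1,y1,s,name):
    cv2.imwrite(name,cv2.resize(img[y0:y1,x0:x1,::-1],None,fx=s,fy=s,interpolation=cv2.INTER_CUBIC))
def tool():
    o=sensors.get_obs(); return o["tool_pos"],cv2.Rodrigues(o["tool_rot"])[0],o
E
python3 - <<'E'
from h import *
d=np.load("pics/top0.npz"); im=d["image"]
crop(im,320,115,400,200,7,"pics/c_unit.png"); crop(im,190,150,280,240,6,"pics/c_small.png")
d2=np.load("pics/scene0.npz"); crop(d2["image"],200,165,310,245,7,"pics/c_s.png")
for n,uv,z in [("unit",(359,157),.08),("lens",(207,207),.04),("drops",(251,171),.07),("case",(248,222),.02),("carton",(450,189),.1),("u2",(279,113),.085),("u3",(188,133),.085),("u4",(228,283),.085)]: print(n,ray(d,uv,z).round(3))
E
```

```text
unit [ 0.633 -0.151  0.08 ]
lens [0.478 0.319 0.04 ]
drops [0.587 0.182 0.07 ]
case [0.435 0.192 0.02 ]
carton [ 0.53  -0.422  0.1  ]
u2 [0.772 0.1   0.085]
u3 [0.703 0.381 0.085]
u4 [0.245 0.234 0.085]
```

View pics/c_unit.png

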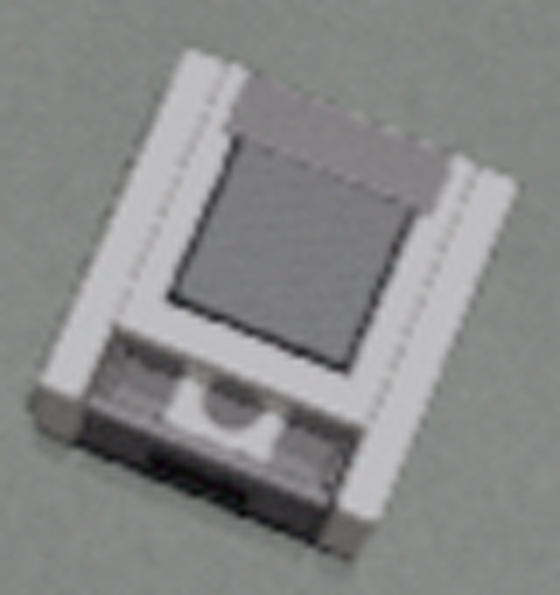

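View pics/c_small.png

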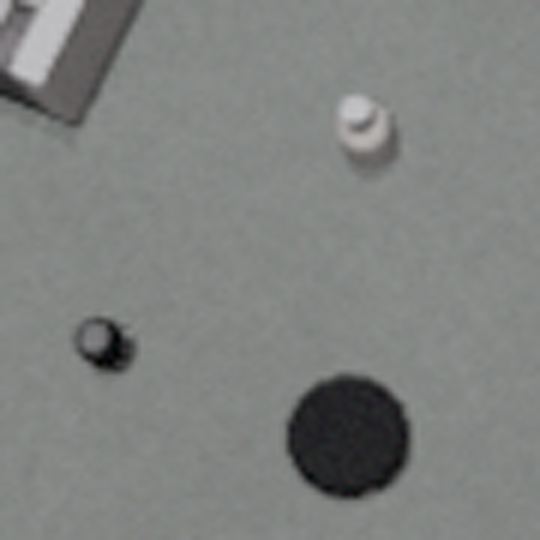

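View pics/c_s.png

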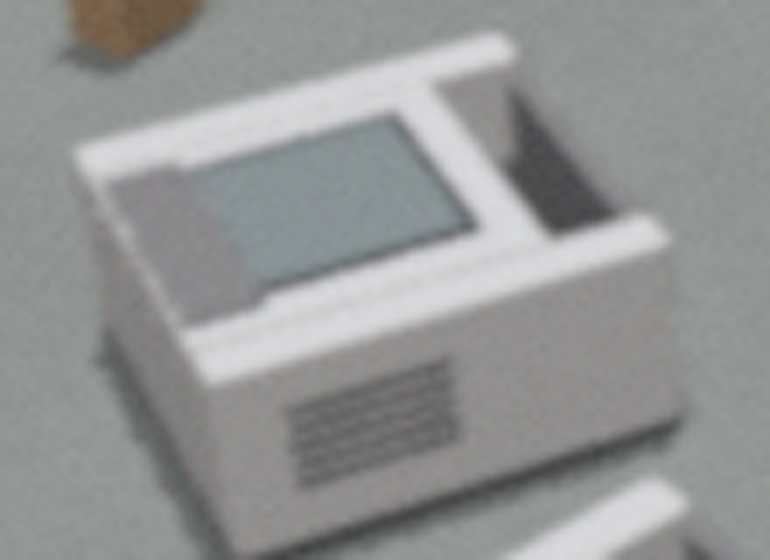

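```bash
cat > fit.py <<'E'
from h import *
from scipy.optimize import least_squares
T=np.load("pics/top0.npz");S=np.load("pics/scene0.npz")
u=lambda p,s,o:(np.array(p)+.5)/s-.5+np.array(o)
# order: back +y, back -y, front -y, front +y
loc=np.array([[.085,.08,.085],[.085,-.08,.085],[-.085,-.08,.085],[-.085,.08,.085]])
pt=u([(187,50),(517,185),(382,518),(40,388)],7,(320,115))
ps=u([(210,385),(78,150),(515,42),(672,237)],7,(200,165))
def W(p,L):
    c,s=np.cos(p[2]),np.sin(p[2]); return np.c_[p[0]+c*L[:,0]-s*L[:,1],p[1]+s*L[:,0]+c*L[:,1],L[:,2]]
def f(p,w=(1,1)): return np.r_[w[0]*(proj(T,W(p,loc))-pt).ravel(),w[1]*(proj(S,W(p,loc))-ps).ravel()]
for w in [(1,1),(1,0),(0,1)]:
    r=least_squares(f,[.65,-.15,-.3],args=(w,)); print(w,r.x.round(4),np.degrees(r.x[2]).round(2)); 
    if w==(1,1): print(r.fun.round(1))
E
python3 fit.py
python3 - <<'E'
from h import *
T=np.load("pics/top0.npz");S=np.load("pics/scene0.npz")
print(ray(T,(96/6+190,333/6+150),.044), ray(T,(190+350/6,150+435/6),.022))
g=S["image"]; crop(g,430,235,470,280,14,"pics/c_l.png")
E
```

```text
(1, 1) [ 0.638  -0.1513 -0.398 ] -22.81
[-0.4 -0.4  0.  -0.2 -1.2  1.2 -0.8 -0.6  0.  -0.6 -0.6 -0.6 -1.7 -1.9
  0.5  0.3]
(1, 0) [ 0.638  -0.1531 -0.3845] -22.03
(0, 1) [ 0.6392 -0.1485 -0.4119] -23.6
[0.48161884 0.3210552  0.044     ] [0.43328884 0.19084497 0.022     ]
```

View pics/c_l.png

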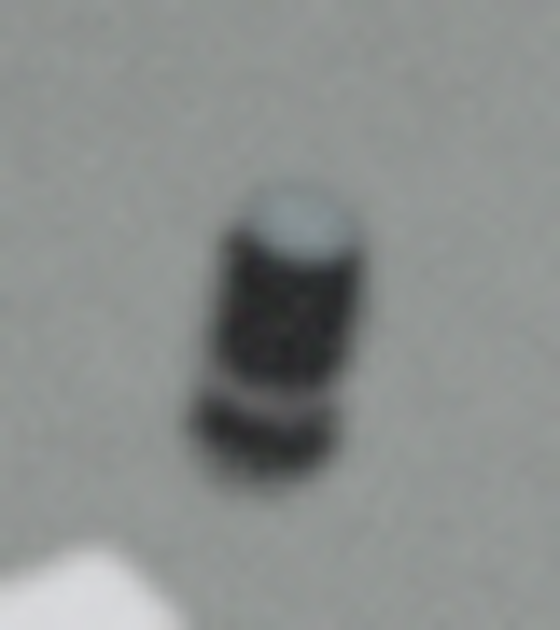

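```bash
cat >> h.py <<'E'
def go(P,yaw=None):
    """print shift (cm, tool axes) and twist (deg) to reach TCP P with tool-x yaw (deg)"""
    p,R,o=tool(); d=R.T@(np.array(P)-p)*100
    cur=np.degrees(np.arctan2(R[1,0],R[0,0])); tw=0 if yaw is None else -((yaw-cur+180)%360-180)
    print("pos",p.round(4),"z-ax",R[:,2].round(3),"yaw",cur.round(2),"F",o["contact_force"].round(2),"op",round(o["opening"],4),"t",round(o["t"],2),"-> d",d.round(2),"tw",round(tw,2))
U=np.array([.638,-.152]);UY=np.radians(-22.5)
def L(x,y,z,U=U,UY=UY):
    c,s=np.cos(UY),np.sin(UY); return [U[0]+c*x-s*y,U[1]+s*x+c*y,z]
E
python3 - <<'E'
from h import *
go(L(-.11,0,.22),-22.5)
E
```

```text
pos [ 0.1964 -0.5928  0.2473] z-ax [-0.     0.002 -1.   ] yaw 18.32 F [1.03 0.07 0.34] op 0.0855 t 0.15 -> d [ 47.46 -35.15   2.8 ] tw 40.82
```

move_arm([
  [4.7, -3.5, 0.3, 8, 2],
  [9.4, -7, 0.6, 16, 0],
  [14.1, -10.5, 0.9, 24, 0],
  [18.8, -14, 1.2, 32, 0],
  [23.5, -17.5, 1.5, 40, 0],
])

```text
t: 0.78
tool_pos: [0.3652, -0.3515, 0.2329]
tool_rot: [-3.084, 0.598, -0.0]
contact_force: [0.9, -1.2, 0.1]
opening: 0.0001
```

```bash
python3 - <<'E'
from h import *
go(L(-.11,0,.22),-22.5)
E
```

```text
pos [ 0.3652 -0.3515  0.2329] z-ax [ 0.  0. -1.] yaw -21.96 F [ 0.86 -1.18  0.14] op 0.0001 t 0.78 -> d [  6.84 -28.81   1.3 ] tw 0.54
```

move_arm([
  [1.4, -5.8, 0.3, 0, 0],
  [2.8, -11.6, 0.6, 0, 0],
  [4.1, -17.3, 0.9, 0, 0],
  [5.5, -23.1, 1.2, 0.5, 0],
  [6.8, -28.8, 1.3, 0.5, 0],
])

```text
t: 1.4
tool_pos: [0.5347, -0.1088, 0.2198]
tool_rot: [3.083, -0.604, -0.001]
contact_force: [0.7, -0.8, -0.9]
opening: 0.0001
```

```bash
python3 - <<'E'
from h import *
go(L(-.11,0,.22),-22.5)
d=get_image("wrist"); np.savez("pics/w1.npz",**d); crop(d["image"],0,0,640,400,1.25,"pics/w1.png")
E
```

```text
pos [ 0.5347 -0.1088  0.2198] z-ax [-0.  0. -1.] yaw -22.17 F [ 0.65 -0.81 -0.94] op 0.0001 t 1.4 -> d [ 0.19  0.04 -0.02] tw 0.33
```

View pics/w1.png

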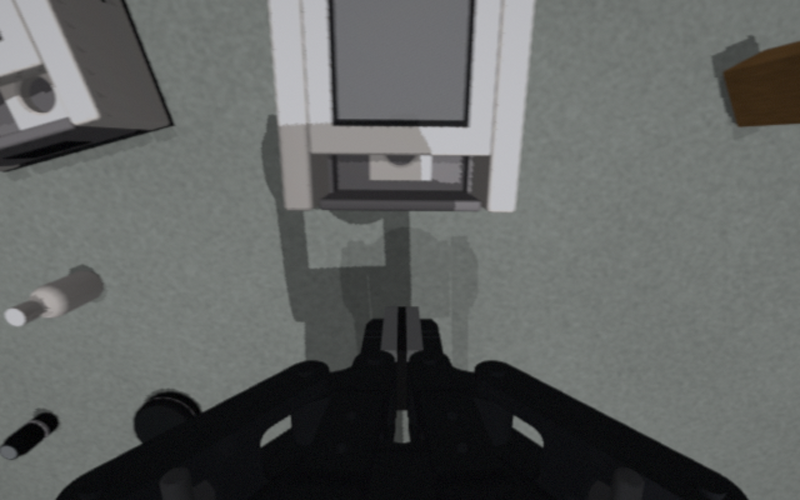

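The wrist view shows the target unit with its cheek-top front corners at about (286,210) and (517,211), and the fingers are shut.

```bash
python3 - <<'E'
from h import *
d=np.load("pics/w1.npz")
a=ray(d,np.array((286,209))/1.25,.085);b=ray(d,np.array((517,211))/1.25,.085)
e=ray(d,np.array((270,10))/1.25,.085);g=ray(d,np.array((534,10))/1.25,.085)
print(a,b,np.linalg.norm(a-b)); v=a-b; print("yaw from front",np.degrees(np.arctan2(-v[0],v[1])))
print("sides",np.degrees(np.arctan2((e-a)[1],(e-a)[0])),np.degrees(np.arctan2((g-b)[1],(g-b)[0])))
m=(a+b)/2
for y in (-22.2,-22.6): print("unit",m[:2]+.085*np.array([np.cos(np.radians(y)),np.sin(np.radians(y))]))
crop(d["image"],200,80,440,190,3.3,"pics/w1c.png")
E
```

```text
[ 0.59151821 -0.04597435  0.085     ] [ 0.5307531  -0.19187337  0.085     ] 0.15804721816565315
yaw from front -22.611114657945212
sides -22.456734031800806 -21.99448736783956
unit [ 0.63983465 -0.15104033]
unit [ 0.63960852 -0.15158897]
```

View pics/w1c.png

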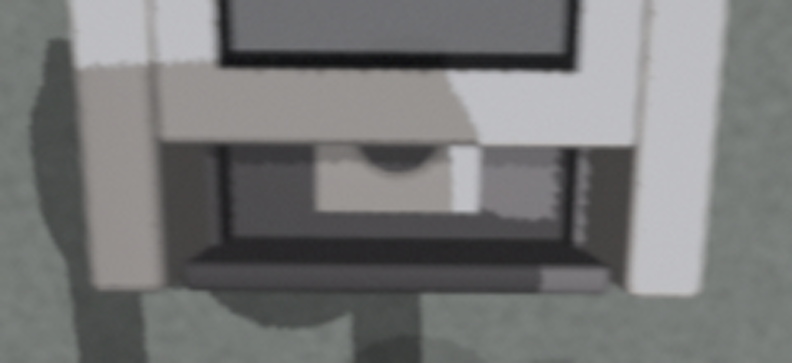

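```bash
sed -i 's/^U=.*/U=np.array([.6395,-.1515]);UY=np.radians(-22.4)/' h.py; python3 - <<'E'
from h import *
go(L(-.122,0,.052),-22.4)
E
```

```text
pos [ 0.5373 -0.1036  0.2198] z-ax [ 0.002  0.005 -1.   ] yaw -21.88 F [-1.33  3.9   0.77] op -0.0002 t 1.45 -> d [-0.93  0.62 16.78] tw 0.52
```

move_arm([
  [-1.1, -0.1, 5.5, 0, 0],
  [-1.1, -0.1, 11, 0, 0],
  [-1.1, -0.1, 15, 0, 0],
  [-1.1, -0.1, 16.8, 0, 0],
  [-1.1, -0.1, 16.8, 0, 0],
])

```text
t: 2.08
tool_pos: [0.5236, -0.1055, 0.0514]
tool_rot: [-3.083, 0.604, 0.004]
contact_force: [-1.0, 0.3, -0.4]
opening: -0.0002
```

move_arm([
  [0.3, 0, 0, 0, 0],
  [0.3, 0, 0, 0, 0],
])

```text
t: 2.33
tool_pos: [0.5289, -0.1075, 0.0546]
tool_rot: [3.082, -0.604, 0.006]
contact_force: [0.5, 0.1, -0.0]
opening: -0.0003
```

```bash
python3 - <<'E'
from h import *
go(L(-.122,0,.052),-22.4)
d=get_image("wrist"); np.savez("pics/w2.npz",**d); crop(d["image"],0,0,640,400,1.25,"pics/w2.png")
E
```

```text
pos [ 0.5289 -0.1075  0.0546] z-ax [ 0.004 -0.001 -1.   ] yaw -22.18 F [ 0.49  0.08 -0.  ] op -0.0003 t 2.33 -> d [-0.3  -0.15  0.26] tw 0.22
```

View pics/w2.png

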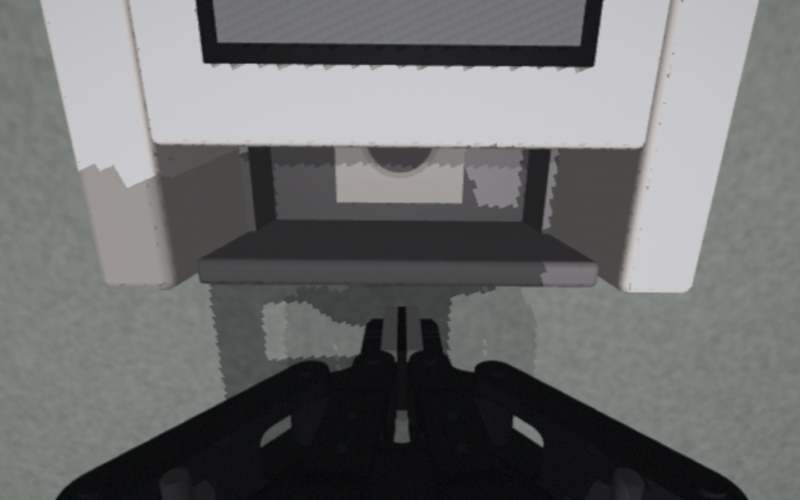

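move_arm([
  [0.5, -0.1, 0.1, 0.2, 0],
  [1.0, -0.1, 0.1, 0.2, 0],
  [1.4, -0.1, 0.1, 0.2, 0],
  [1.6, -0.1, 0.1, 0.2, 0],
  [1.6, -0.1, 0.1, 0.2, 0],
])

```text
t: 3.0
tool_pos: [0.5423, -0.112, 0.0512]
tool_rot: [-3.082, 0.61, 0.0]
contact_force: [-0.6, -0.7, -0.4]
opening: 0.0002
```

move_arm([
  [0.2, 0, 0, 0, 0],
  [0.4, 0, 0, 0, 0],
  [0.4, 0, 0, 0, 0],
])

```text
t: 3.38
tool_pos: [0.5461, -0.1135, 0.0514]
tool_rot: [-3.082, 0.61, -0.0]
contact_force: [0.4, 0.0, -0.5]
opening: -0.0001
```

move_arm([
  [0.2, 0, 0, 0, 0],
  [0.4, 0, 0, 0, 0],
  [0.4, 0, 0, 0, 0],
])

```text
t: 3.75
tool_pos: [0.5492, -0.1148, 0.051]
tool_rot: [-3.082, 0.61, 0.002]
contact_force: [-2.9, 1.6, 1.5]
opening: 0.0
```

```bash
python3 - <<'E'
from h import *
go(L(-.096,0,.052),-22.4)
E
```

```text
pos [ 0.5492 -0.1148  0.051 ] z-ax [-0.001  0.001 -1.   ] yaw -22.38 F [-2.88  1.56  1.47] op 0.0 t 3.75 -> d [ 0.14 -0.05 -0.1 ] tw 0.02
```

move_arm([
  [0.1, 0, 0, 0, 0],
  [0.2, 0, 0, 0, 0],
  [0.3, 0, 0, 0, 0],
  [0.3, 0, 0, 0, 0],
])

```text
t: 4.25
tool_pos: [0.5523, -0.1161, 0.051]
tool_rot: [-3.082, 0.61, 0.001]
contact_force: [-2.9, 0.7, -0.8]
opening: -0.0003
```

move_arm([
  [0.1, 0, 0, 0, 0],
  [0.1, 0, 0, 0, 0],
])

```text
t: 4.5
tool_pos: [0.5532, -0.1165, 0.0511]
tool_rot: [-3.082, 0.61, 0.001]
contact_force: [-2.1, 1.9, -0.9]
opening: -0.0002
```

move_arm([
  [0.1, 0, 0, 0, 0],
  [0.1, 0, 0, 0, 0],
])

```text
t: 4.75
tool_pos: [0.5543, -0.1169, 0.0512]
tool_rot: [-3.082, 0.61, 0.0]
contact_force: [-2.7, 1.4, -1.0]
opening: -0.0001
```

move_arm([
  [0.1, 0, 0, 0, 0],
  [0.1, 0, 0, 0, 0],
])

```text
t: 5.0
tool_pos: [0.5553, -0.1173, 0.0513]
tool_rot: [-3.082, 0.61, -0.0]
contact_force: [-2.7, 0.5, -1.7]
opening: 0.0001
```

move_arm([
  [0.1, 0, 0, 0, 0],
  [0.1, 0, 0, 0, 0],
])

```text
t: 5.25
tool_pos: [0.5562, -0.1177, 0.0513]
tool_rot: [-3.082, 0.61, 0.0]
contact_force: [-2.2, 1.7, -1.0]
opening: -0.0003
```

move_arm([
  [0.1, 0, 0, 0, 0],
  [0.1, 0, 0, 0, 0],
])

```text
t: 5.5
tool_pos: [0.5572, -0.1181, 0.0513]
tool_rot: [3.082, -0.61, 0.0]
contact_force: [-3.7, 0.9, -0.3]
opening: 0.0003
```

move_arm([
  [0.1, 0, 0, 0, 0],
  [0.1, 0, 0, 0, 0],
])

```text
t: 5.75
tool_pos: [0.5581, -0.1184, 0.0514]
tool_rot: [3.082, -0.61, 0.0]
contact_force: [-3.6, 1.6, -0.5]
opening: -0.0001
```

move_arm([
  [0.05, 0, 0, 0, 0],
  [0.1, 0, 0, 0, 0],
])

```text
t: 6.0
tool_pos: [0.5587, -0.1187, 0.0513]
tool_rot: [-3.082, 0.61, 0.001]
contact_force: [-5.2, 2.8, 0.5]
opening: 0.0001
```

move_arm([
  [0.03, 0, 0, 0, 0],
  [0.03, 0, 0, 0, 0],
])

```text
t: 6.25
tool_pos: [0.5588, -0.1188, 0.0513]
tool_rot: [-3.082, 0.61, 0.002]
contact_force: [-6.0, 2.8, 1.6]
opening: -0.0004
```

move_arm([
  [0.03, 0, 0, 0, 0],
  [0.03, 0, 0, 0, 0],
])

```text
t: 6.5
tool_pos: [0.5589, -0.1188, 0.0513]
tool_rot: [-3.082, 0.61, 0.003]
contact_force: [-6.3, 2.4, 0.6]
opening: 0.0001
```

move_arm([
  [0.04, 0, 0, 0, 0],
  [0.04, 0, 0, 0, 0],
])

```text
t: 6.75
tool_pos: [0.5591, -0.1188, 0.0513]
tool_rot: [-3.082, 0.609, 0.004]
contact_force: [-7.4, 2.5, 2.3]
opening: -0.0
```

move_arm([
  [-2.5, 0, 0, 0, 0],
  [-5.5, 0, 0, 0, 0],
  [-8.5, 0, 0, 0, 0],
  [-10.5, 0, 0, 0, 0],
  [-10.5, 0, 0, 0, 0],
])

```text
t: 7.38
tool_pos: [0.4634, -0.0794, 0.0521]
tool_rot: [3.081, -0.609, 0.006]
contact_force: [1.4, -0.0, -0.2]
opening: -0.0001
```

move_arm([
  [0, 0, -5, 0, 4],
  [0, 0, -10, 0, 6],
  [0, 0, -14, 0, 6],
  [0, 0, -14, 0, 6],
])

```text
t: 7.88
tool_pos: [0.4669, -0.0808, 0.1972]
tool_rot: [3.08, -0.61, 0.019]
contact_force: [-0.3, 1.0, -0.3]
opening: 0.0598
```

```bash
python3 - <<'E'
from h import *
go(L(-.15,0,.2),-22.4)
d=get_image("wrist"); np.savez("pics/w3.npz",**d); crop(d["image"],0,0,640,400,1.25,"pics/w3.png")
d=get_image("top"); np.savez("pics/t3.npz",**d); crop(d["image"],320,115,420,215,6,"pics/t3.png")
E
```

```text
pos [ 0.4669 -0.0808  0.1972] z-ax [ 0.012 -0.004 -1.   ] yaw -22.39 F [-0.34  1.03 -0.27] op 0.0598 t 7.88 -> d [ 3.66 -0.04 -0.23] tw 0.01
```

View pics/w3.png

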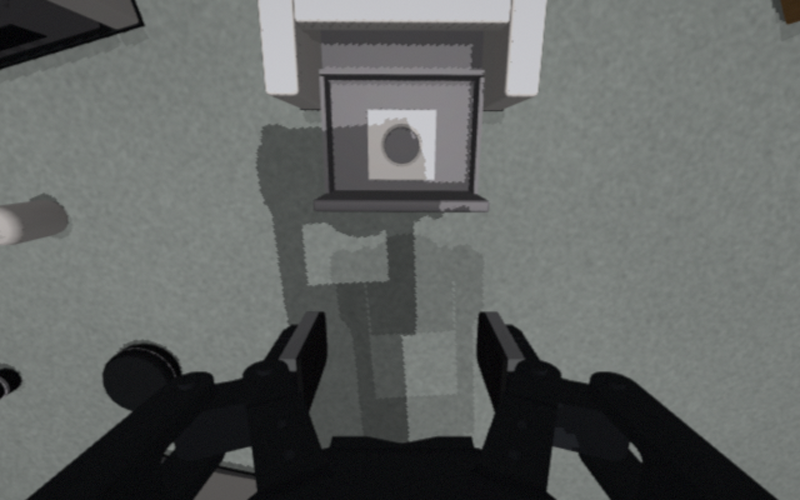

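The drawer has sprung out, and the socket's hole is at about (401,145) in the enlarged wrist view.

```bash
python3 - <<'E'
from h import *
d=get_image("wrist"); np.savez("pics/w4.npz",**d); crop(d["image"],200,50,440,190,3.3,"pics/w4.png")
go([.481,.321,.2])
print(ray(d,np.array((401,145))/1.25,.028),L(-.113,0,0))
E
```

```text
pos [ 0.463  -0.0794  0.1907] z-ax [-0.  0. -1.] yaw -22.38 F [ 0.41 -0.27 -0.58] op 0.0603 t 8.03 -> d [-13.59 -37.71  -0.93] tw 0
[ 0.53032935 -0.10584352  0.028     ] [np.float64(0.5350262982018086), np.float64(-0.10843904747241903), 0]
```

View pics/w4.png

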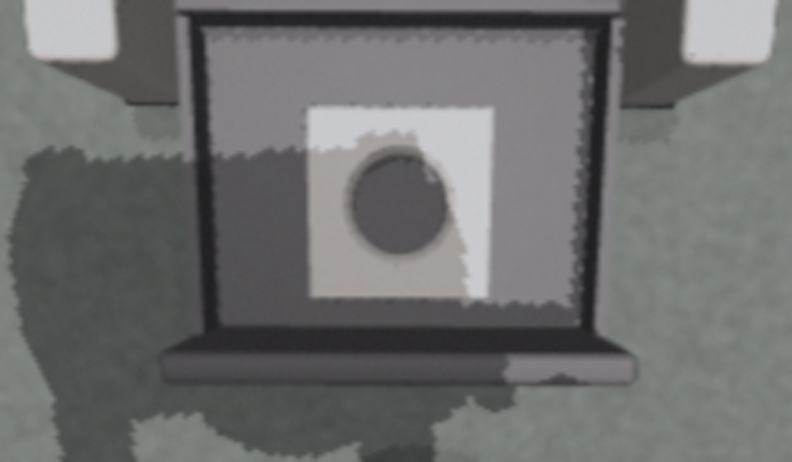

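move_arm([
  [-2.6, -5.4, 0, 0, 6],
  [-5.3, -10.8, 0, 0, 6],
  [-7.9, -16.1, 0, 0, 6],
  [-10.6, -21.5, 0, 0, 6],
  [-13.2, -26.9, 0, 0, 6],
])

```text
t: 8.65
tool_pos: [0.4421, 0.2215, 0.1894]
tool_rot: [3.081, -0.609, -0.003]
contact_force: [0.2, -0.3, 0.0]
opening: 0.0599
```

move_arm([
  [-2.6, -5.4, 0, 0, 6],
  [-5.3, -10.7, 0, 0, 6],
  [-5.3, -10.7, 0, 0, 6],
  [-5.3, -10.7, 0, 0, 6],
])

```text
t: 9.15
tool_pos: [0.4342, 0.3385, 0.1894]
tool_rot: [3.08, -0.608, -0.003]
contact_force: [0.2, -0.6, 0.4]
opening: 0.06
```

```bash
python3 - <<'E'
from h import *
w=np.load("pics/w4.npz"); print("socket",ray(w,(320.3,110.6),.028),L(-.113,0,.028))
print("cam offs in tool",) 
d=get_image("wrist"); np.savez("pics/w5.npz",**d); crop(d["image"],0,0,640,400,1.25,"pics/w5.png")
go([.481,.321,.2])
p=proj(d,[[.481,.321,.044],[.481,.321,0]]);print(p)
x,y=p.mean(0).astype(int);crop(d["image"],x-50,y-40,x+50,y+40,7,"pics/w5c.png");print(x-50,y-40)
E
```

```text
socket [ 0.53483179 -0.10720609  0.028     ] [np.float64(0.5350262982018086), np.float64(-0.10843904747241903), 0.028]
cam offs in tool
pos [0.4345 0.338  0.1898] z-ax [-0.002 -0.002 -1.   ] yaw -22.41 F [-0.57  0.51  0.08] op 0.0599 t 9.2 -> d [ 4.94 -0.2  -1.03] tw 0
[[319.72366934 140.96664256]
 [319.82037861 137.37709734]]
269 99
```

View pics/w5.png

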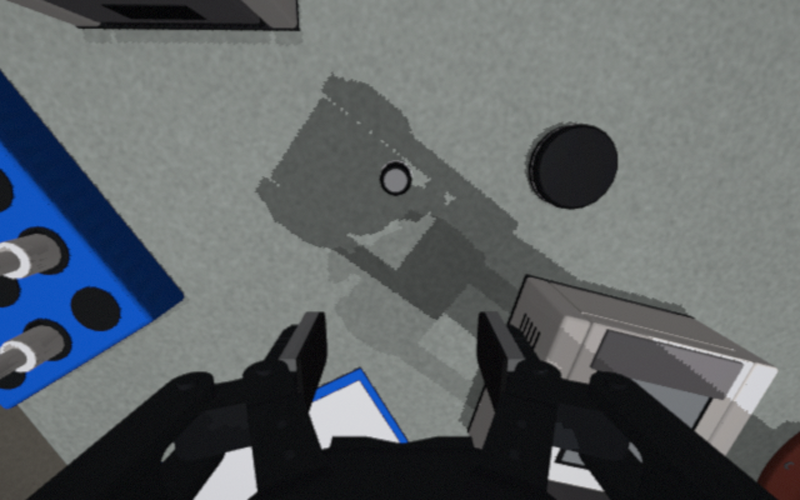

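View pics/w5c.png

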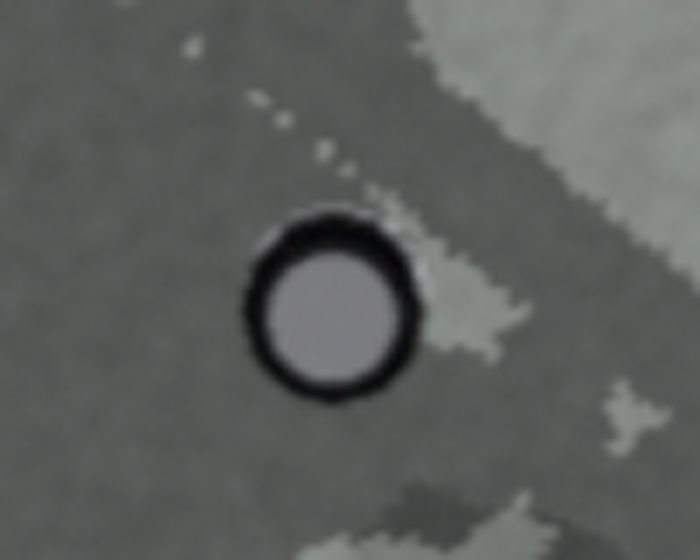

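```bash
python3 - <<'E'
from h import *
d=np.load("pics/w5.npz")
l=ray(d,(316.0,143.6),.044); print("lens",l)
c,s=np.cos(UY),np.sin(UY)
for uv in [(527,275),(490,300),(775,368)]:
    q=ray(d,np.array(uv)/1.25,.085)-l; print("corner rel lens, tool xy",q[0]*c+q[1]*s, q[0]*s-q[1]*c)
go([l[0],l[1],.031],-22.4)
E
```

```text
lens [0.4801505  0.32485121 0.044     ]
corner rel lens, tool xy -0.0558777659684365 0.08422950219723416
corner rel lens, tool xy -0.07303841133262536 0.061891540096588635
corner rel lens, tool xy -0.12322618896854214 0.26107141254284405
pos [0.4345 0.338  0.1898] z-ax [-0.002 -0.002 -1.   ] yaw -22.41 F [-0.57  0.51  0.08] op 0.0599 t 9.2 -> d [ 4.74 -0.56 15.87] tw -0.01
```

move_arm([
  [2.4, -0.3, 3, 0, 5],
  [4.7, -0.6, 7, 0, 5],
  [4.7, -0.6, 11, 0, 5],
  [4.7, -0.6, 11, 0, 5],
])

```text
t: 9.7
tool_pos: [0.4782, 0.3235, 0.077]
tool_rot: [3.076, -0.613, -0.011]
contact_force: [-0.9, -0.5, 0.3]
opening: 0.0497
```

```bash
python3 - <<'E'
from h import *
d=get_image("wrist"); np.savez("pics/w6.npz",**d); crop(d["image"],0,0,640,400,1.25,"pics/w6.png")
go([.4802,.3249,.031],-22.4)
E
```

```text
pos [0.4798 0.3248 0.0799] z-ax [-0.003 -0.002 -1.   ] yaw -22.49 F [-0.18  0.38  1.41] op 0.0498 t 9.75 -> d [ 0.05 -0.04  4.89] tw -0.09
```

View pics/w6.png

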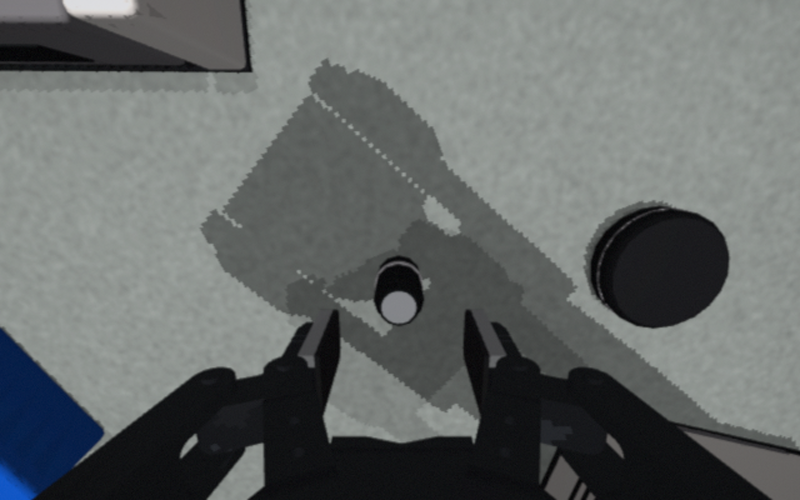

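```bash
python3 - <<'E'
from h import *
d=np.load("pics/w6.npz"); l=ray(d,np.array((399.5,307))/1.25,.044); print(l); go([l[0],l[1],.031],-22.4)
E
```

```text
[0.47989773 0.32419667 0.044     ]
pos [0.4798 0.3248 0.0799] z-ax [-0.003 -0.002 -1.   ] yaw -22.49 F [-0.18  0.38  1.41] op 0.0498 t 9.75 -> d [0.05 0.03 4.89] tw -0.09
```

Aligned. Going down to grip.

move_arm([
  [0, 0, 2, 0, 5],
  [0, 0, 4, 0, 5],
  [0, 0, 4.9, 0, 5],
  [0, 0, 4.9, 0, 5],
  [0, 0, 4.9, 0, 5],
])

```text
t: 10.38
tool_pos: [0.4809, 0.3269, 0.0328]
tool_rot: [-3.081, 0.609, -0.001]
contact_force: [-0.1, 0.7, 0.5]
opening: 0.0501
```

move_arm([
  [0, 0, 0, 0, 3.5],
  [0, 0, 0, 0, 2],
  [0, 0, 0, 0, 1.5],
  [0, 0, 0, 0, 1.5],
  [0, 0, 0, 0, 1.5],
], newtons=30)

```text
t: 11.0
tool_pos: [0.4811, 0.3268, 0.0331]
tool_rot: [-3.081, 0.609, -0.002]
contact_force: [-1.0, -1.0, 6.5]
opening: 0.023
```

move_arm([
  [0, 0, -2, 0, 1.5],
  [0, 0, -5, 0, 1.5],
  [0, 0, -9, 0, 1.5],
  [0, 0, -12, 0, 1.5],
  [0, 0, -12, 0, 1.5],
])

```text
t: 11.62
tool_pos: [0.4823, 0.3275, 0.156]
tool_rot: [-3.078, 0.609, -0.008]
contact_force: [-0.2, -0.3, -0.3]
opening: 0.0229
```

```bash
python3 - <<'E'
from h import *
d=get_image("wrist"); np.savez("pics/w7.npz",**d); crop(d["image"],220,180,420,340,4,"pics/w7.png")
go(L(-.113,0,.152),-22.4)
E
```

```text
pos [0.481  0.3268 0.1534] z-ax [ 0.002  0.001 -1.   ] yaw -22.37 F [-0.23 -0.44 -2.18] op 0.0225 t 11.68 -> d [21.57 38.19  0.11] tw 0.03
```

View pics/w7.png

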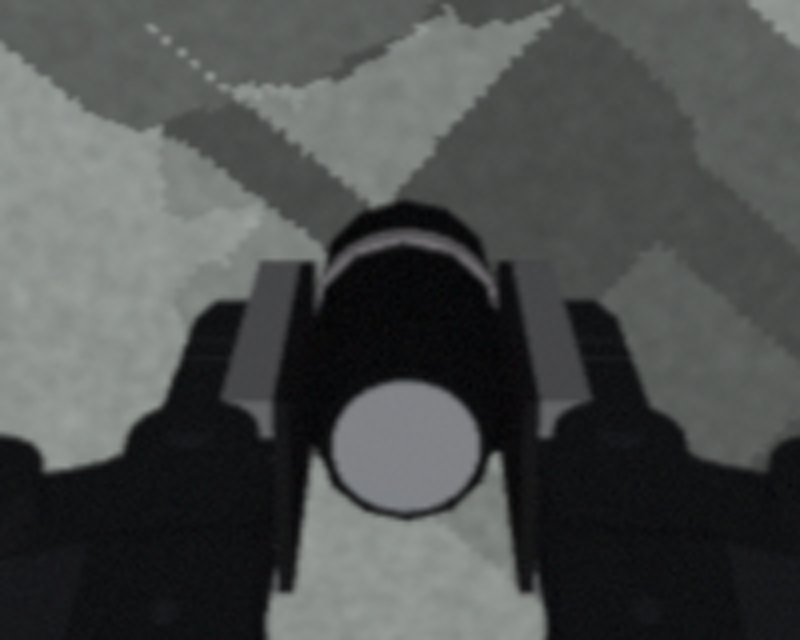

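```bash
python3 - <<'E'
from h import *
d=np.load("pics/w7.npz")
p=np.array([.481,.3268,.1534]); c,s=np.cos(UY),np.sin(UY)
# camera in tool frame, for w4..w7
C=-d["R"].T@d["t"]; q=C-p; print("cam rel tcp tool",q[0]*c+q[1]*s,q[0]*s-q[1]*c,q[2])
for h in (.011,.012,.013):
    q=ray(d,((406.5)/4-.5+220,447.5/4-.5+180),p[2]+h)-p; print(h,"lens rel tcp, tool xy",q[0]*c+q[1]*s,q[0]*s-q[1]*c)
# band: 
w=np.load("pics/w4.npz");S=ray(w,(320.3,110.6),.028);print(S)
print("TOP",)
T=np.load("pics/t3.npz"); crop(T["image"],325,150,375,200,12,"pics/t3c.png"); print(proj(T,L(-.113,0,.028)))
E
```

```text
cam rel tcp tool 0.07178309365135976 -0.0011523945605818597 0.1274775718653777
0.011 lens rel tcp, tool xy -0.0007907116326086744 -0.0017156448004825157
0.012 lens rel tcp, tool xy -0.0001676405630310429 -0.0017108091035248996
0.013 lens rel tcp, tool xy 0.0004554305065465887 -0.0017059734065672833
[ 0.53483179 -0.10720609  0.028     ]
TOP
[[344.17985599 191.42926264]]
```

View pics/t3c.png

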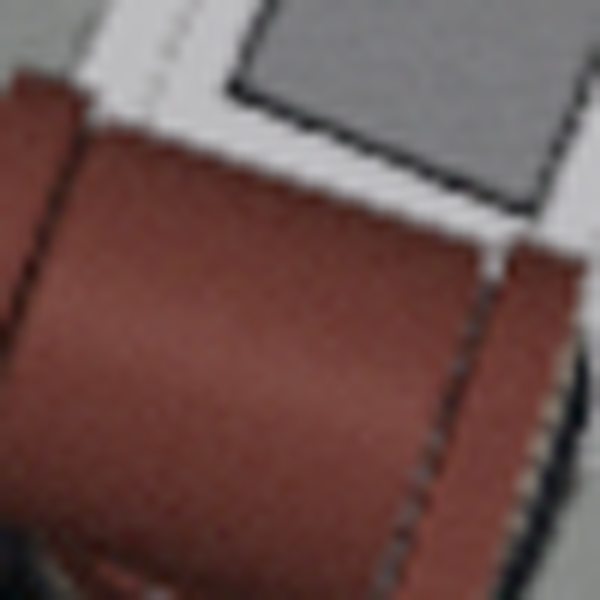

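move_arm([
  [2.2, 3.8, 0, 0, 1.5],
  [5, 8.9, 0, 0, 1.5],
  [8, 14.2, 0, 0, 1.5],
  [11, 19.5, 0, 0, 1.5],
  [14, 24.8, 0, 0, 1.5],
])

```text
t: 12.3
tool_pos: [0.5141, 0.0422, 0.1498]
tool_rot: [3.082, -0.609, -0.006]
contact_force: [1.0, -0.2, -1.0]
opening: 0.0226
```

move_arm([
  [3, 5.3, 0, 0, 1.5],
  [5.5, 9.7, 0, 0, 1.5],
  [7.0, 12.4, 0, 0, 1.5],
  [7.6, 13.4, 0, 0, 1.5],
  [7.6, 13.4, 0, 0, 1.5],
])

```text
t: 12.92
tool_pos: [0.5341, -0.1086, 0.1508]
tool_rot: [-3.081, 0.61, 0.004]
contact_force: [-0.3, 0.4, -1.1]
opening: 0.0229
```

move_arm([
  [0, 0, 0, 0, 1.5],
  [0, 0, 0, 0, 1.5],
])

```text
t: 13.18
tool_pos: [0.5348, -0.1077, 0.1522]
tool_rot: [-3.082, 0.607, 0.0]
contact_force: [-0.0, 0.1, -1.3]
opening: 0.0227
```

```bash
python3 - <<'E'
from h import *
go(L(-.113,0,.152),-22.4)
d=get_image("wrist"); np.savez("pics/w8.npz",**d); crop(d["image"],160,80,480,320,2.5,"pics/w8.png")
E
```

```text
pos [ 0.5348 -0.1077  0.1522] z-ax [-0.  0. -1.] yaw -22.28 F [-0.01  0.06 -1.27] op 0.0227 t 13.18 -> d [0.05 0.06 0.02] tw 0.12
```

View pics/w8.png

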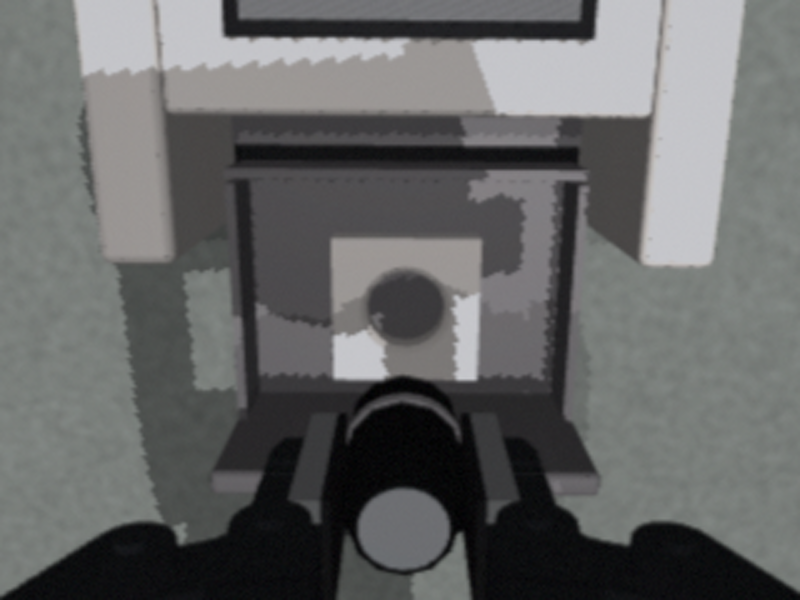

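```bash
cat > rel.py <<'E'
from h import *
import sys
d=np.load(sys.argv[1]); hu,hv,lu,lv,s,ox,oy,tz=map(float,sys.argv[2:10])
f=lambda u,v:((u+.5)/s-.5+ox,(v+.5)/s-.5+oy)
H=ray(d,f(hu,hv),.028); c,sn=np.cos(UY),np.sin(UY)
print("hole",H)
for h in (.011,.0125):
    l=ray(d,f(lu,lv),tz+h); q=H-l; print("lens",l,"hole-lens tool xy mm",(1e3*np.array([q[0]*c+q[1]*sn,q[0]*sn-q[1]*c])).round(2))
q=np.array([d["R"],]);
E
python3 rel.py pics/w8.npz 406 306 404 529 2.5 160 80 .1522
python3 - <<'E'
from h import *
d=np.load("pics/w8.npz"); im=cv2.cvtColor(d["image"],cv2.COLOR_RGB2GRAY)
# block corners refined
crop(d["image"],280,165,370,240,8,"pics/w8b.png")
E
```

```text
hole [ 0.5356563  -0.10813068  0.028     ]
lens [ 0.53510119 -0.10720687  0.1632    ] hole-lens tool xy mm [0.87 0.64]
lens [ 0.53597478 -0.1075641   0.1647    ] hole-lens tool xy mm [-0.08  0.65]
```

View pics/w8b.png

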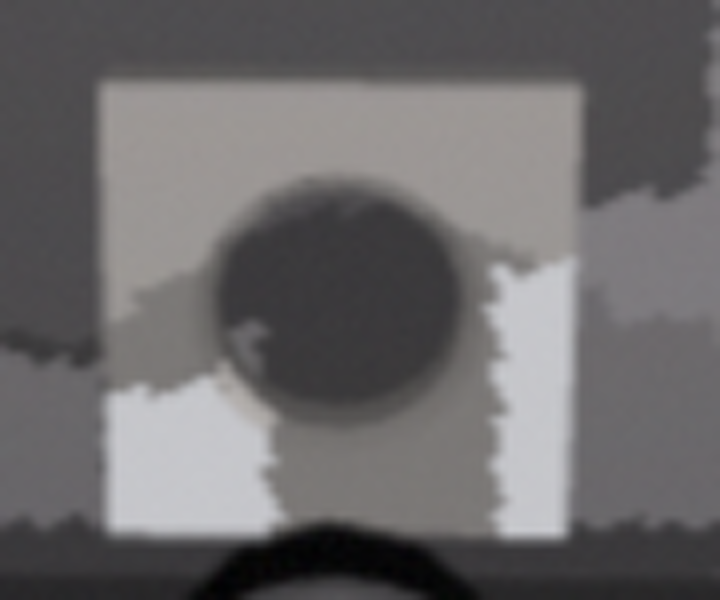

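move_arm([
  [0.05, 0.06, 2.5, 0.1, 1.5],
  [0.05, 0.06, 5.5, 0.1, 1.5],
  [0.05, 0.06, 7.8, 0.1, 1.5],
  [0.05, 0.06, 8.5, 0.1, 1.5],
  [0.05, 0.06, 8.5, 0.1, 1.5],
])

```text
t: 13.85
tool_pos: [0.5351, -0.1093, 0.0674]
tool_rot: [-3.081, 0.611, 0.0]
contact_force: [-0.0, -0.3, -1.8]
opening: 0.023
```

move_arm([
  [0, 0, 0, 0, 1.5],
  [0, 0, 0, 0, 1.5],
])

```text
t: 14.1
tool_pos: [0.536, -0.1099, 0.0686]
tool_rot: [3.081, -0.612, 0.003]
contact_force: [0.4, -0.4, -0.5]
opening: 0.0225
```

```bash
python3 - <<'E'
from h import *
go([.5352,-.1082,.051],-22.4)
d=get_image("wrist"); np.savez("pics/w9.npz",**d); crop(d["image"],220,160,420,310,4,"pics/w9.png")
E
```

```text
pos [ 0.536  -0.1099  0.0686] z-ax [ 0.002 -0.001 -1.   ] yaw -22.47 F [ 0.38 -0.42 -0.52] op 0.0225 t 14.1 -> d [-0.14 -0.12  1.76] tw -0.07
```

View pics/w9.png

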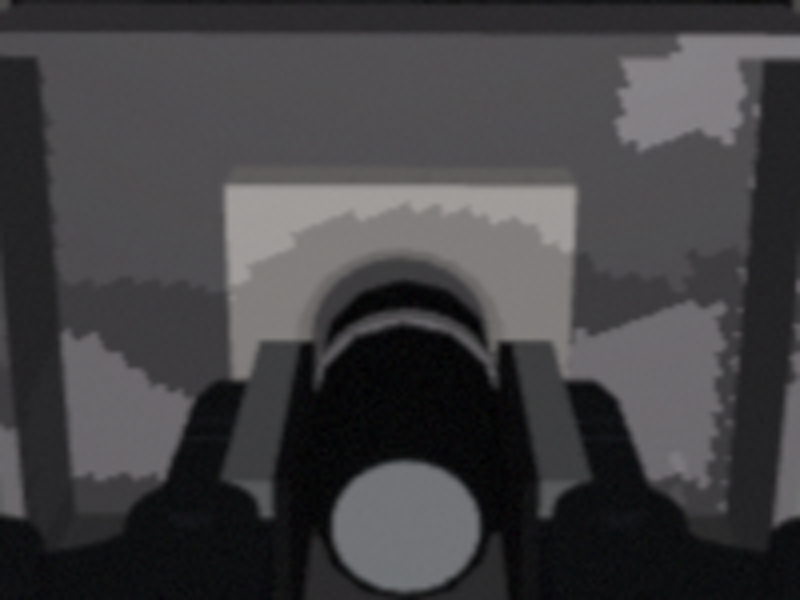

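move_arm([
  [0, 0, 0, 0, 1.5],
  [0, 0, 0, 0, 1.5],
])

```text
t: 14.4
tool_pos: [0.5352, -0.1097, 0.0675]
tool_rot: [3.081, -0.612, 0.0]
contact_force: [-0.2, -0.4, -1.4]
opening: 0.0232
```

```bash
python3 - <<'E'
from h import *
go([.5352,-.1082,.051],-22.4)
d=get_image("wrist"); np.savez("pics/w10.npz",**d); crop(d["image"],260,190,380,270,6.6,"pics/w10.png")
print(proj(d,L(-.113,0,.028)))
# project circles: rim r=.0135 (+chamfer) for candidates
E
```

```text
pos [ 0.5352 -0.1097  0.0675] z-ax [ 0. -0. -1.] yaw -22.48 F [-0.24 -0.4  -1.39] op 0.0232 t 14.4 -> d [-0.06 -0.14  1.65] tw -0.08
[[320.42142975 244.42902996]]
```

View pics/w10.png

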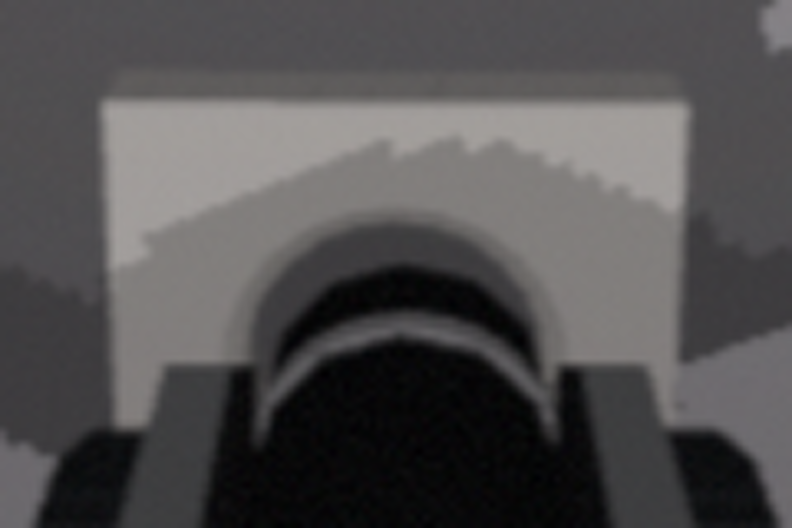

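```bash
python3 - <<'E'
from h import *
d=np.load("pics/w10.npz"); c,s=np.cos(UY),np.sin(UY)
tx=lambda q:np.array([q[0]*c+q[1]*s,q[0]*s-q[1]*c])*1e3
p=np.array([.5352,-.1097,.0675])
for n,uv,z in [("rim outer",(319.5,221.2),.028),("blockback",(319.5,190+100/6.6-.5),.028),("foot",(321.2,229.3),.0345),("foot lo",(321.2,229.3),.0355),("foot ch",(321.2,229.3),.0365),("band",(321,190+315/6.6-.5),.044)]:
    print(n,tx(ray(d,uv,z)-p).round(2))
E
```

```text
rim outer [13.68 -1.61]
blockback [23.49 -1.59]
foot [11.24 -0.64]
foot lo [11.62 -0.64]
foot ch [12.01 -0.64]
band [10.46 -0.74]
```

move_arm([
  [-0.06, -0.1, 0, 0, 1.5],
  [-0.06, -0.1, 0.3, 0, 1.5],
  [-0.06, -0.1, 0.6, 0, 1.5],
  [-0.06, -0.1, 0.7, 0, 1.5],
  [-0.06, -0.1, 0.7, 0, 1.5],
])

```text
t: 15.08
tool_pos: [0.5348, -0.1084, 0.0601]
tool_rot: [-3.081, 0.612, 0.001]
contact_force: [-0.5, -0.1, -1.2]
opening: 0.0229
```

```bash
python3 - <<'E'
from h import *
go([.5352,-.1082,.051],-22.4)
d=get_image("wrist"); np.savez("pics/w11.npz",**d); crop(d["image"],260,190,380,270,6.6,"pics/w11.png")
E
```

```text
pos [ 0.5348 -0.1084  0.0601] z-ax [-0.  0. -1.] yaw -22.48 F [-0.53 -0.1  -1.17] op 0.0229 t 15.07 -> d [ 0.03 -0.04  0.91] tw -0.08
```

View pics/w11.png

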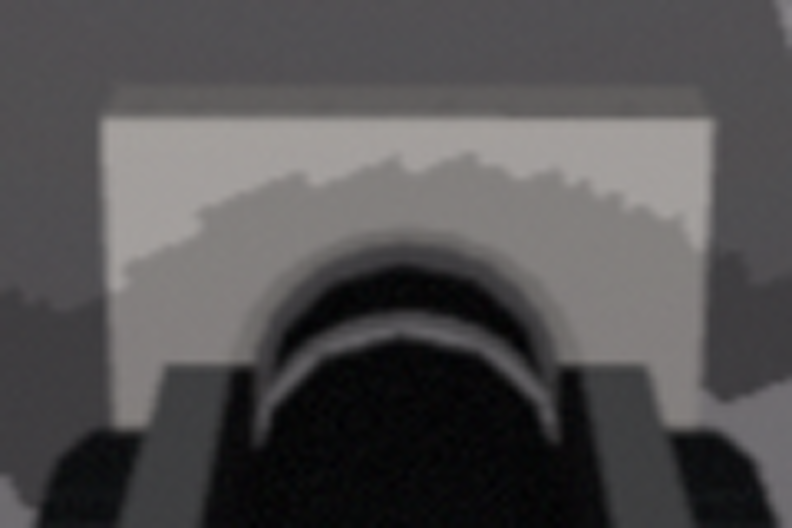

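move_arm([
  [0, 0, 0.2, 0, 1.5],
  [0, 0, 0.4, 0, 1.5],
  [0, 0, 0.4, 0, 1.5],
])

```text
t: 15.5
tool_pos: [0.5347, -0.1084, 0.056]
tool_rot: [-3.081, 0.612, 0.001]
contact_force: [0.1, 1.3, -1.8]
opening: 0.0232
```

move_arm([
  [0, 0, 0.15, 0, 1.5],
  [0, 0, 0.3, 0, 1.5],
  [0, 0, 0.3, 0, 1.5],
])

```text
t: 15.88
tool_pos: [0.5348, -0.1085, 0.0531]
tool_rot: [-3.081, 0.612, 0.001]
contact_force: [-0.0, -0.9, -0.4]
opening: 0.023
```

move_arm([
  [0, 0, 0.1, 0, 1.5],
  [0, 0, 0.1, 0, 1.5],
])

```text
t: 16.12
tool_pos: [0.5349, -0.1085, 0.0522]
tool_rot: [3.081, -0.612, -0.0]
contact_force: [-0.2, 0.8, -0.1]
opening: 0.0226
```

move_arm([
  [0, 0, 0.1, 0, 1.5],
  [0, 0, 0.1, 0, 1.5],
])

```text
t: 16.38
tool_pos: [0.5348, -0.1085, 0.0512]
tool_rot: [-3.081, 0.612, 0.0]
contact_force: [-0.8, -0.0, -1.0]
opening: 0.023
```

move_arm([
  [0, 0, 0.08, 0, 1.5],
  [0, 0, 0.08, 0, 1.5],
])

```text
t: 16.62
tool_pos: [0.5352, -0.1086, 0.0511]
tool_rot: [3.081, -0.612, 0.001]
contact_force: [-1.6, 1.1, 3.9]
opening: 0.0228
```

move_arm([
  [0, 0, -0.05, 0, 2.6],
  [0, 0, -0.05, 0, 3.2],
  [0, 0, -0.05, 0, 4.2],
  [0, 0, -0.05, 0, 4.2],
])

```text
t: 17.12
tool_pos: [0.5349, -0.1085, 0.0509]
tool_rot: [-3.081, 0.612, 0.0]
contact_force: [-1.2, -1.4, 0.2]
opening: 0.0418
```

move_arm([
  [0, 0, -1.5, 0, 4.2],
  [0, 0, -4, 0, 4.2],
  [0, 0, -8, 0, 4.2],
  [-2, 0, -12, 0, 4.2],
  [-3, 0, -12, 0, 4.2],
])

```text
t: 17.75
tool_pos: [0.5094, -0.0976, 0.1766]
tool_rot: [3.08, -0.612, 0.015]
contact_force: [0.8, -0.7, -0.5]
opening: 0.0419
```

move_arm([
  [0, 0, 0, 0, 0],
  [0, 0, 0, 0, 0],
])

```text
t: 18.0
tool_pos: [0.5066, -0.0968, 0.1696]
tool_rot: [-3.081, 0.612, 0.004]
contact_force: [-0.4, -0.6, -0.3]
opening: 0.006
```

```bash
python3 - <<'E'
from h import *
go(L(-.2,0,.052),-22.4)
d=get_image("wrist"); np.savez("pics/w12.npz",**d); crop(d["image"],160,50,480,290,2.5,"pics/w12.png")
d=get_image("scene"); np.savez("pics/s12.npz",**d); crop(d["image"],200,140,320,230,6,"pics/s12.png")
E
```

```text
pos [ 0.5066 -0.0968  0.1696] z-ax [-0.002  0.001 -1.   ] yaw -22.48 F [-0.41 -0.58 -0.31] op 0.006 t 18.0 -> d [-5.600e+00 -1.000e-02  1.178e+01] tw -0.08
```

View pics/w12.png

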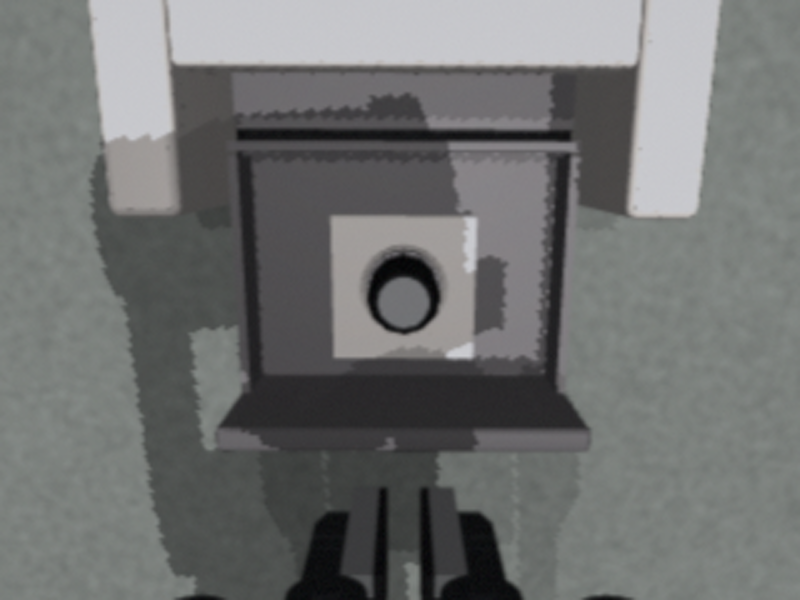

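View pics/s12.png

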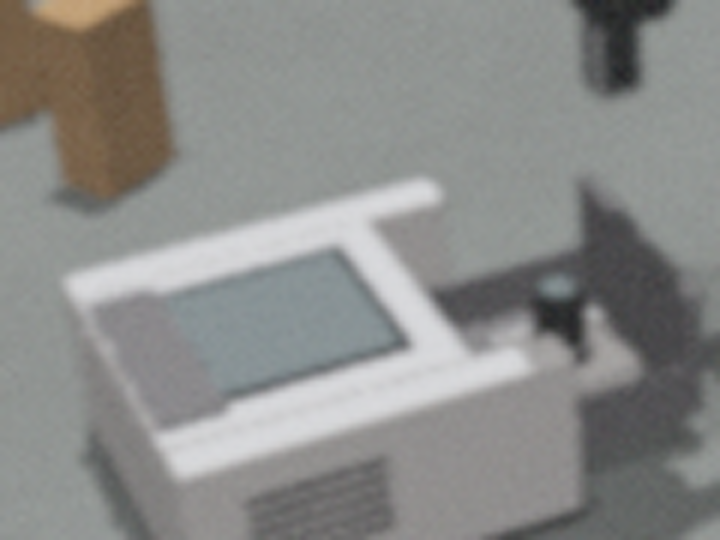

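move_arm([
  [-3.5, 0, 1, 0, 0],
  [-5.6, 0, 4, 0, 0],
  [-5.6, 0, 9, 0, 0],
  [-5.6, 0, 11.8, 0, 0],
  [-5.6, 0, 11.8, 0, 0],
])

```text
t: 18.73
tool_pos: [0.4529, -0.0748, 0.0498]
tool_rot: [-3.08, 0.612, 0.012]
contact_force: [-0.6, 1.2, 0.3]
opening: 0.0001
```

move_arm([
  [0.5, 0, 0, 0, 0],
  [1.0, 0, 0, 0, 0],
  [1.5, 0, 0, 0, 0],
  [2.0, 0, 0, 0, 0],
  [2.4, 0, 0, 0, 0],
])

```text
t: 19.35
tool_pos: [0.4781, -0.085, 0.0533]
tool_rot: [3.081, -0.612, 0.001]
contact_force: [-0.2, 0.6, 0.4]
opening: -0.0001
```

```bash
python3 - <<'E'
from h import *
go(L(-.0974,0,.052),-22.4)
E
```

```text
pos [ 0.4781 -0.085   0.0533] z-ax [ 0. -0. -1.] yaw -22.48 F [-0.23  0.58  0.39] op -0.0001 t 19.35 -> d [ 7.71 -0.01  0.13] tw -0.08
```

move_arm([
  [0.3, 0, 0, 0, 0],
  [0.5, 0, 0, 0, 0],
  [0.7, 0, 0, 0, 0],
  [0.9, 0, 0, 0, 0],
  [1.2, 0, 0, 0, 0],
])

```text
t: 19.98
tool_pos: [0.4884, -0.0892, 0.0527]
tool_rot: [-3.081, 0.612, 0.002]
contact_force: [-2.5, 1.2, 0.0]
opening: -0.0001
```

move_arm([
  [0.3, 0, 0, 0, 0],
  [0.6, 0, 0, 0, 0],
  [0.9, 0, 0, 0, 0],
  [1.2, 0, 0, 0, 0],
  [1.5, 0, 0, 0, 0],
])

```text
t: 20.6
tool_pos: [0.5026, -0.0951, 0.0528]
tool_rot: [-3.081, 0.612, 0.001]
contact_force: [-2.7, 1.5, -0.8]
opening: -0.0001
```

```bash
python3 - <<'E'
from h import *
go(L(-.0974,0,.052),-22.4)
d=get_image("wrist"); crop(d["image"],160,50,480,290,2.5,"pics/w13.png")
E
```

```text
pos [ 0.5026 -0.0951  0.0528] z-ax [-0.  0. -1.] yaw -22.48 F [-2.69  1.51 -0.78] op -0.0001 t 20.6 -> d [ 5.07 -0.01  0.08] tw -0.08
```

View pics/w13.png

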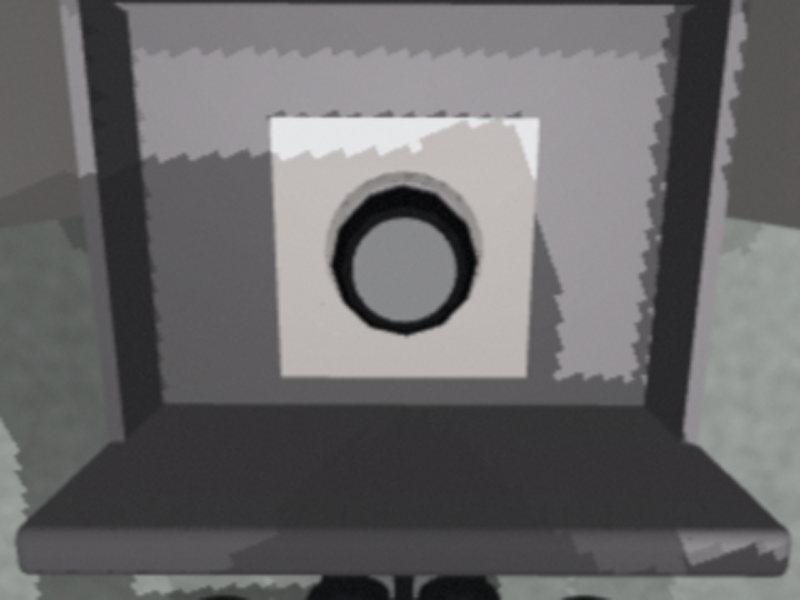

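move_arm([
  [0.3, 0, 0, 0, 0],
  [0.6, 0, 0, 0, 0],
  [0.9, 0, 0, 0, 0],
  [1.2, 0, 0, 0, 0],
  [1.5, 0, 0, 0, 0],
])

```text
t: 21.28
tool_pos: [0.5166, -0.1009, 0.053]
tool_rot: [3.081, -0.612, -0.0]
contact_force: [-3.3, 1.0, -0.6]
opening: 0.0001
```

move_arm([
  [0.3, 0, 0, 0, 0],
  [0.6, 0, 0, 0, 0],
  [0.9, 0, 0, 0, 0],
  [1.2, 0, 0, 0, 0],
  [1.5, 0, 0, 0, 0],
])

```text
t: 21.9
tool_pos: [0.5304, -0.1067, 0.053]
tool_rot: [3.081, -0.612, -0.0]
contact_force: [-4.6, -0.3, 0.4]
opening: 0.0003
```

move_arm([
  [0.2, 0, 0, 0, 0],
  [0.4, 0, 0, 0, 0],
  [0.6, 0, 0, 0, 0],
  [0.6, 0, 0, 0, 0],
])

```text
t: 22.4
tool_pos: [0.5361, -0.1089, 0.053]
tool_rot: [-3.081, 0.612, -0.001]
contact_force: [-1.9, -0.2, -0.9]
opening: -0.0
```

move_arm([
  [0.2, 0, 0, 0, 0],
  [0.4, 0, 0, 0, 0],
  [0.6, 0, 0, 0, 0],
  [0.6, 0, 0, 0, 0],
])

```text
t: 22.9
tool_pos: [0.5416, -0.1112, 0.053]
tool_rot: [-3.081, 0.612, -0.0]
contact_force: [-2.6, 0.2, -0.6]
opening: 0.0
```

move_arm([
  [0.2, 0, 0, 0, 0],
  [0.4, 0, 0, 0, 0],
  [0.6, 0, 0, 0, 0],
  [0.8, 0, 0, 0, 0],
  [0.8, 0, 0, 0, 0],
])

```text
t: 23.52
tool_pos: [0.5491, -0.1143, 0.053]
tool_rot: [3.081, -0.612, 0.001]
contact_force: [-2.7, 0.8, 0.2]
opening: 0.0
```

move_arm([
  [0.1, 0, 0, 0, 0],
  [0.2, 0, 0, 0, 0],
  [0.3, 0, 0, 0, 0],
  [0.3, 0, 0, 0, 0],
])

```text
t: 24.02
tool_pos: [0.5517, -0.1154, 0.053]
tool_rot: [3.081, -0.612, 0.0]
contact_force: [-2.8, 0.7, 0.5]
opening: 0.0001
```

```bash
python3 - <<'E'
from h import *
go(L(-.0974,0,.052),-22.4)
E
```

```text
pos [ 0.5517 -0.1154  0.053 ] z-ax [ 0. -0. -1.] yaw -22.48 F [-2.8   0.66  0.49] op 0.0001 t 24.02 -> d [-0.24 -0.01  0.1 ] tw -0.08
```

Now past flush by about 2.5 mm. I'll take 1 mm steps, one at a time.

move_arm([
  [0.05, 0, 0, 0, 0],
  [0.1, 0, 0, 0, 0],
  [0.15, 0, 0, 0, 0],
  [0.2, 0, 0, 0, 0],
])

```text
t: 24.52
tool_pos: [0.5534, -0.1162, 0.053]
tool_rot: [3.081, -0.612, -0.0]
contact_force: [-2.7, 1.3, 0.9]
opening: 0.0002
```

move_arm([
  [0.05, 0, 0, 0, 0],
  [0.1, 0, 0, 0, 0],
])

```text
t: 24.78
tool_pos: [0.5544, -0.1165, 0.053]
tool_rot: [3.081, -0.612, -0.0]
contact_force: [-4.2, 0.8, 0.5]
opening: 0.0001
```

move_arm([
  [0.05, 0, 0, 0, 0],
  [0.1, 0, 0, 0, 0],
])

```text
t: 25.02
tool_pos: [0.5553, -0.1169, 0.053]
tool_rot: [-3.081, 0.612, 0.0]
contact_force: [-3.6, 1.9, 1.7]
opening: -0.0002
```

move_arm([
  [0.05, 0, 0, 0, 0],
  [0.1, 0, 0, 0, 0],
])

```text
t: 25.28
tool_pos: [0.5563, -0.1173, 0.053]
tool_rot: [3.081, -0.612, 0.0]
contact_force: [-3.1, 0.4, 0.8]
opening: 0.0
```

move_arm([
  [0.05, 0, 0, 0, 0],
  [0.1, 0, 0, 0, 0],
])

```text
t: 25.52
tool_pos: [0.5572, -0.1177, 0.053]
tool_rot: [3.081, -0.612, -0.0]
contact_force: [-2.4, 0.4, 0.9]
opening: 0.0002
```

move_arm([
  [0.05, 0, 0, 0, 0],
  [0.1, 0, 0, 0, 0],
])

```text
t: 25.78
tool_pos: [0.5581, -0.1181, 0.053]
tool_rot: [3.081, -0.612, -0.0]
contact_force: [-3.3, 0.7, 1.0]
opening: -0.0001
```

move_arm([
  [0.05, 0, 0, 0, 0],
  [0.1, 0, 0, 0, 0],
])

```text
t: 26.02
tool_pos: [0.559, -0.1185, 0.053]
tool_rot: [-3.081, 0.612, 0.0]
contact_force: [-3.4, 0.8, 0.5]
opening: 0.0001
```

move_arm([
  [0.05, 0, 0, 0, 0],
  [0.1, 0, 0, 0, 0],
])

```text
t: 26.28
tool_pos: [0.5599, -0.1188, 0.053]
tool_rot: [-3.081, 0.612, -0.0]
contact_force: [-3.8, 0.4, 0.3]
opening: 0.0001
```

move_arm([
  [0.05, 0, 0, 0, 0],
  [0.1, 0, 0, 0, 0],
])

```text
t: 26.52
tool_pos: [0.5608, -0.1192, 0.053]
tool_rot: [-3.081, 0.612, 0.0]
contact_force: [-3.7, 1.3, -0.2]
opening: -0.0001
```

move_arm([
  [0.05, 0, 0, 0, 0],
  [0.1, 0, 0, 0, 0],
])

```text
t: 26.78
tool_pos: [0.5617, -0.1196, 0.053]
tool_rot: [3.081, -0.612, -0.0]
contact_force: [-4.4, -0.5, 0.3]
opening: -0.0002
```

move_arm([
  [0.05, 0, 0, 0, 0],
  [0.1, 0, 0, 0, 0],
])

```text
t: 27.02
tool_pos: [0.5627, -0.12, 0.053]
tool_rot: [3.081, -0.612, -0.0]
contact_force: [-4.3, 0.3, -0.1]
opening: -0.0
```

move_arm([
  [0.05, 0, 0, 0, 0],
  [0.1, 0, 0, 0, 0],
])

```text
t: 27.28
tool_pos: [0.5634, -0.1203, 0.053]
tool_rot: [-3.081, 0.612, 0.001]
contact_force: [-5.7, 1.8, 2.0]
opening: 0.0003
```

Climbing, so half-size steps from here.

move_arm([
  [0.03, 0, 0, 0, 0],
  [0.03, 0, 0, 0, 0],
])

```text
t: 27.52
tool_pos: [0.5635, -0.1203, 0.0529]
tool_rot: [-3.081, 0.612, 0.002]
contact_force: [-6.3, 2.6, 2.3]
opening: -0.0001
```

move_arm([
  [0.04, 0, 0, 0, 0],
  [0.04, 0, 0, 0, 0],
])

```text
t: 27.78
tool_pos: [0.5637, -0.1204, 0.0529]
tool_rot: [-3.081, 0.612, 0.003]
contact_force: [-7.3, 1.3, 2.1]
opening: 0.0
```

move_arm([
  [-1.5, 0, 0, 0, 0],
  [-3, 0, 0, 0, 0],
  [-4.5, 0, 0, 0, 0],
  [-6, 0, 0, 0, 0],
  [-8, 0, 0, 0, 0],
])

```text
t: 28.4
tool_pos: [0.4896, -0.0897, 0.0532]
tool_rot: [3.081, -0.612, 0.001]
contact_force: [-0.1, 0.7, 0.1]
opening: 0.0001
```

move_arm([
  [-2.5, 0, 0, 0, 0],
  [-3.5, 0, -3, 0, 0],
  [-3.5, 0, -8, 0, 0],
  [-3.5, 0, -13, 0, 0],
  [-3.5, 0, -13, 0, 0],
])

```text
t: 29.02
tool_pos: [0.4604, -0.0773, 0.1885]
tool_rot: [3.08, -0.612, 0.017]
contact_force: [0.5, -0.5, -0.0]
opening: -0.0
```

move_arm([
  [0, 0, 0, 0, 0],
  [0, 0, 0, 0, 0],
  [0, 0, 0, 0, 0],
])

```text
t: 29.4
tool_pos: [0.4571, -0.0764, 0.1814]
tool_rot: [-3.081, 0.612, 0.005]
contact_force: [0.6, 0.3, -0.0]
opening: -0.0003
```

```bash
python3 - <<'E'
from h import *
go(L(-.11,0,.2),-22.4)
d=get_image("wrist"); crop(d["image"],160,0,480,240,2.5,"pics/w14.png")
d=get_image("scene"); cv2.imwrite("pics/s14.png",d["image"][...,::-1])
E
```

```text
pos [ 0.4571 -0.0764  0.1814] z-ax [-0.003  0.001 -1.   ] yaw -22.48 F [ 0.58  0.28 -0.03] op -0.0003 t 29.4 -> d [ 8.72 -0.01 -1.89] tw -0.08
```

View pics/w14.png

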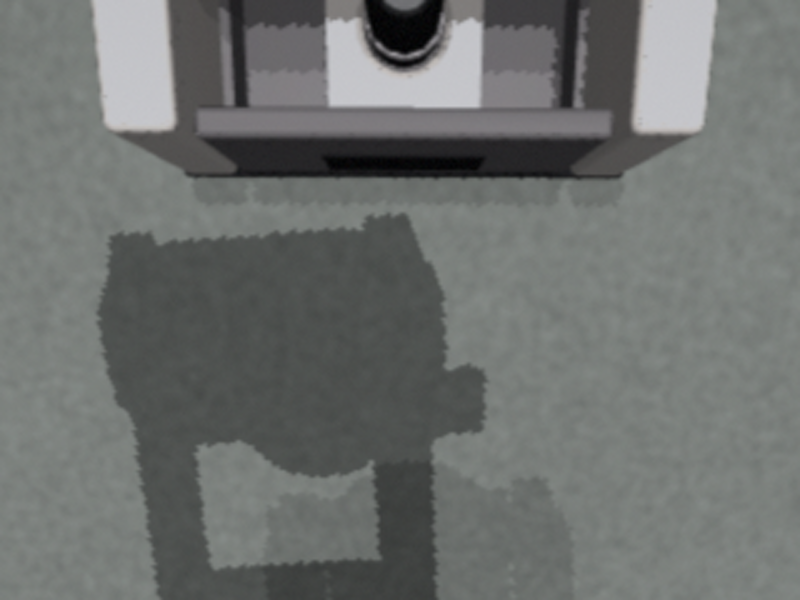

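View pics/s14.png

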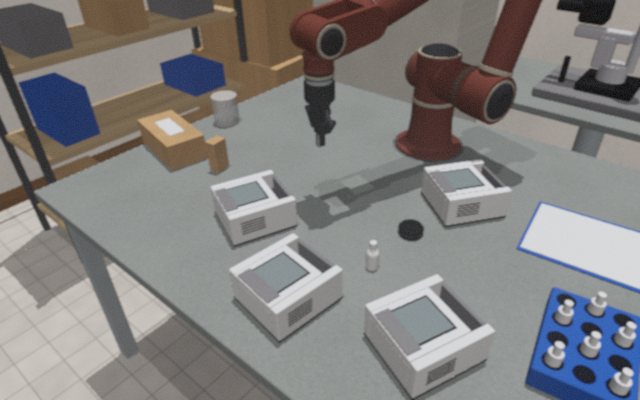

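The drawer face is flush with the cheeks 1.6 s after I let go. The lens stands in the socket at about (405,20) in the wrist crop, and the bystanders are where they were.

```bash
python3 -c "
from station import order
print(order.finish_job())"
```

```text
the job is handed in; nothing more can be done
None
```

The job is done and handed in at about 29.5 s of the 72 s allowed. The lens is in the socket, and the drawer is latched shut on the rightmost unit.

- **Release:** I pressed the drawer about 10 mm past flush, until the force climbed to about 8 N. I then let go and it sprang out.
- **Lens:** I gripped it at 30 N and lined it up over the socket with the wrist camera. I lowered it until the floor pushed back with about 4 N, at the height I expected for fully seated. Pictures showed it upright in the hole, and it went under the roof without catching.
- **Closing:** I pushed the drawer in to about 15 mm past flush, again to about 8 N, and let go.
- **Last checks:** 1.6 s after release the drawer face was still flush with the cheeks and the lens was upright. The bottle, case and carton looked unmoved, and the arm was clear of everything.

No check failed. The highest force I read on the unit was about 8 N. Readings come only at the end of each move, with about 1 N of noise, so a brief peak in between would not have shown. Camera and arm positions differed by 1 to 2 mm at times, and I corrected for that with a close-up look before inserting the lens.

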